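# Hold-down bolt into the T-slot of the clamping plate

### The job

Take the red-handled hold-down bolt out of the bolt rack, drop its T-head into the slot of the steel base plate beside the blue end shield's open lug, twist it a quarter turn clockwise and give it a steady upward tug of about 15 N for half a second to be sure it has caught. Then raise it enough for its washer to pass over the lug, slide it along into the lug until you feel it gently meet the end of the lug's slot, lower it until the washer rests on the lug and let go. The end shield is already lined up and must stay where it is, nothing may be forced (keep every push or pull on plate and shield under 30 N), and leave the other parts alone.

Things in the scene. Friction and masses are not known exactly. Their poses are not given: they have to be found in the camera images.
- bolt_grip (a point): Centre of the bolt's red handle, a bar 46 mm long (bolt x) x 16 thick (bolt y; grasp across this) x 30 tall. Bolt (0.3 kg) stands upright in a rack pocket, z up. Below the handle: 14 mm shank with nut, round washer 32 mm across, 4 thick, its underside 73 mm below this point; then a bare 14 mm neck, 22 long, then the T-head.
- bolt_head (a point): Centre of the steel T-head, 99.5 mm below the handle's centre: 36 mm along bolt x (like the handle) x 18 wide x 9 thick. Two opposite corners are cut away, so in the T-slot it turns only clockwise seen from above, to a stop 95 to 100 deg from the slot's direction; the other way it jams at about 45 deg.
- plate: Fixed steel plate 150 x 400 x 32 mm; origin at the centre of its underside, z up. T-slot along its y axis at x = 0, closed at both ends: mouth 21 mm wide, lips 8 mm thick, cavity below 38.4 wide and 16 high, its floor 8 mm above the underside. Washer underside is 7 mm above the plate's top with the head on the floor, 14 mm with the head up against the lips.
- shield: Loose blue cast end shield (about 3 kg), finned disc 124 mm across, 57 high, standing on the plate over the T-slot. Origin at the centre of its underside, z up. Lugs 10 mm thick, 52 wide reach 110 mm from the centre in +y and -y, each with an 18 mm wide U-slot, open outwards, in line with the T-slot. Use the -y lug: free T-slot lies in front of it. Slides if pushed with some 15 N or more.
- lug_mouth (a point): Open end of the -y lug's U-slot: on its centre line at the lug's outer end, at the height of the lug's top face (10 mm above the plate's top). The slot runs inwards (shield +y) to a flat end, left rough as cast: the bolt's neck meets it when its axis is somewhere between 24 and 32 mm in from this point, so feel for it. Iron on steel is stiff: contacts made faster than some 5 mm/s easily pass 30 N.
- rack: Fixed grey bolt rack 190 x 70 x 40 mm, origin at the centre of its underside; pockets at x = -60, 0, 60 mm, each a well 42 mm (rack x) x 22 mm, 36 deep, on whose edges the washers rest.
- eyebolt: Bystander in the rack: steel lifting eye bolt, eye 48 mm across.
- starscrew: Bystander in the rack: clamp screw with a black star knob 46 mm across.
- hexnut: Bystander: steel hexagon nut, 24 mm across flats, on the plate near its -y end, beside the slot.
- coupling: Bystander: steel coupling half, 68 mm across, 42 mm high.
- bearing: Bystander: bearing, 72 mm across, 18 mm high.
- pulley: Bystander: belt pulley, 84 mm across, 34 mm high.
- wrench: Bystander: open-ended wrench lying on the bench.
There are look-alikes about, which are no part of the job. Of the things that look like the shield, the largest one is meant.

How it is judged:
By the outcome, as a careful person would: the job done as asked, in the order asked, and still so for the second after the job is handed in, with the robot touching nothing.
It also fails if it takes over 72 s, if anything falls off the work surface, if the arm or the gripper's body presses on something with over 40 N, if the wrist force passes 120 N, or if a joint passes its speed limit or range.

### The arm

A 6-joint arm with a two-finger parallel gripper is mounted at the origin on the work surface. World frame = base frame: x ahead of the robot, y to its left, z up, the work surface at z = 0. Lengths are in mm, angles in degrees, forces in N, time in s.
With the tool pointing down it reaches from about 300 to 1000 mm from the base axis. Payload 5.1 kg.
Tool frame: the origin (TCP) lies midway between the tips of the shut fingers; the grasp point (between the pads) lies bot.grip_point_offset behind it (bot.grip_point_offset is the distance from the TCP to the grasp point, in mm); z points along the fingers, y is the line along which they close (so a half turn about z gives the same grasp; the last joint's range is limited). The gripper opens to 95 mm and grips with 3 to 60 N. Pads are 20 mm wide; open, the fingers measure 119 mm over their backs; the gripper's body (75 mm by 180 mm) begins 59 mm behind the grasp point.
Start: joints at [72.445, 7.093, 94.555, -0, 78.352, -4.733], TCP at [144.281, 633.772, 214.656] pointing down, gripper open.
Joint ranges: [-149.61, 149.61], [-58.7, 133.49], [1.44, 155.28], [-77.14, 257.14], [18.33, 153.61], [-166.67, 166.67]. Speed limits (degrees/s): [147.25, 147.25, 180, 180, 180, 180].

### API

Orientations are given as a 3x3 rotation matrix whose columns are the frame's x, y, z axes.
In Python, from rig import bot gives the robot as it stands.
- The arm moves only by the tool drive_tool, never from a script. Its argument "deltas" is one flat list of numbers, 7 for each row, row after row: the turn, a rotation vector about the tool's x, y, z in degrees, then the shift along the tool's x, y, z in m, then the gripper command: -1 is fully open, 1 is shut, values between are in proportion. In form: [wx, wy, wz, x, y, z, fingers, wx, wy, wz, x, y, z, fingers, ...]. A call has 1 to 20 rows; each row shifts and turns the commanded pose from where the row before left it, along the tool's axes as they then stand; what a row does not reach is not made up. A row lasts 1/10 s, in which the tool goes at most 50 mm and 8.59 degrees, less where a joint would pass 70% of its speed; a pose out of reach is approached as far as the arm can. A call is refused whole if a number of a shift passes 0.05 or a number of a turn 8.59, either way. A call with a gripper value outside its range is refused whole. The fingers move at their own pace and stop on an object; "newtons" is the grip in N (left out, the last holds). Time passes only in rows, so rows that do not move let the fingers close. It gives the time, the measured TCP pose, the force, the opening and the grip force at its end, in the units of the state.
- bot.get_state(): the state, without advancing time (a new reading comes with each control period).
- bot.get_image(name): name is "scene" or "top"; returns a dict with "img" (400x640x3 uint8, red, green, blue), "camera_matrix" (3x3 intrinsics, pixels), "R" (3x3) and "t" (3): a world point X has camera coordinates R X + t. Camera axes: x right, y down, z forward; pixel columns grow to the right and rows downward; lengths in mm; the calibration is good to about 2 mm. A picture is of the moment at which its call begins. There is no depth.
- bot.close_job(): hands the job in; it is judged then, once.
The state is a dict: "t": time; "q": joint angles; "joint_velocities": joint speeds; "joint_efforts": joint torques, N m; "tcp_pos": TCP position; "tool_rot": TCP orientation; "contact_force": force on the tool from outside, world axes, zero at the start; "torque": the same for the moment, N m; "width": finger opening in mm; "finger_force": force on a finger pad.
Only numpy, scipy, OpenCV 4.12 (cv2) and the standard library are available. Lean on these libraries where they do the work, as an engineer would, in place of code of your own. Each camera call takes 0.05 s, during which the arm holds its last target. There are 200 camera calls.

## Working session

There is one attempt and no reset: what is moved stays moved. The work goes in short steps, Python scripts to look and compute and a tool call to move; the robot and the scene stay as the last step left them, time stands still between calls to the robot, and variables do not carry over. Pictures are saved under pics/ and viewed, at most 10 in all, crops included, and the job is handed in when it is done.

Besides the shell and the picture viewer there is one more tool, called after "Call:" by a JSON object that holds its "op" and its "data", one argument or row to a line. drive_tool: Moves the arm, as the interface text tells. Its arguments: {"type":"object","properties":{"deltas":{"type":"array"},"newtons":{"type":"number"}},"required":["deltas"]}

```bash
mkdir -p pics; python3 - <<'E'
from rig import bot
import cv2,pickle,numpy as np
for n in("scene","top"):
    d=bot.get_image(n); cv2.imwrite(f"pics/{n}0.png",d["img"][:,:,::-1]); pickle.dump(d,open(f"{n}0.pkl","wb"))
    print(n,np.round(d["camera_matrix"],1).tolist(),np.round(-d["R"].T@d["t"],0),np.round(d["R"],3).tolist())
s=bot.get_state();print(s["t"],bot.grip_point_offset,np.round(s["tool_rot"],4),s["contact_force"],s["width"])
E
```

```text
scene [[449.8, 0.0, 316.1], [0.0, 449.8, 202.0], [0.0, 0.0, 1.0]] [1337.  346.  924.] [[-0.359, 0.933, -0.017], [0.647, 0.236, -0.725], [-0.673, -0.271, -0.688]]
top [[373.9, 0.0, 318.0], [0.0, 373.9, 204.8], [0.0, 0.0, 1.0]] [ 401.   29. 1290.] [[-0.006, -1.0, -0.001], [-0.995, 0.006, -0.102], [0.102, 0.0, -0.995]]
0.1 18.8 [[-9.751e-01  2.219e-01 -6.000e-04]
 [ 2.219e-01  9.751e-01 -1.800e-03]
 [ 1.000e-04 -1.900e-03 -1.000e+00]] [ 0.94609358  0.75419189 -0.01645481] 94.98464054209948
```

View pics/scene0.png

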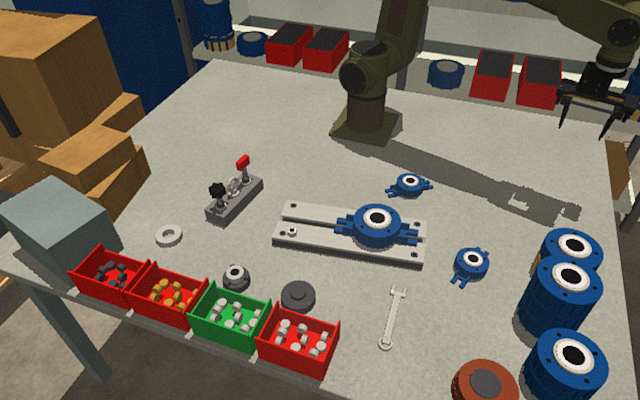

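View pics/top0.png

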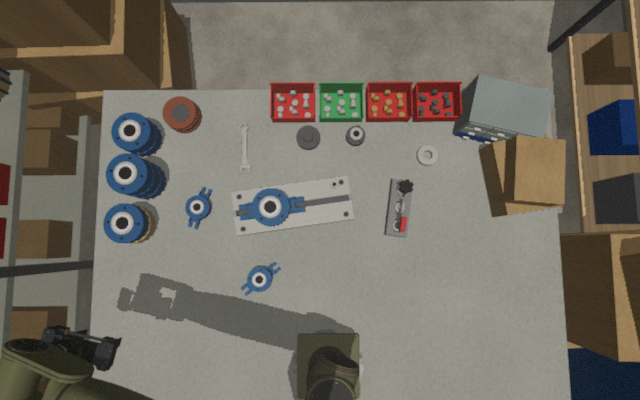

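```bash
python3 - <<'E'
import cv2,pickle,numpy as np
t=pickle.load(open("top0.pkl","rb"))["img"][:,:,::-1];s=pickle.load(open("scene0.pkl","rb"))["img"][:,:,::-1]
r=lambda i,k:cv2.resize(np.ascontiguousarray(i),None,fx=k,fy=k,interpolation=cv2.INTER_CUBIC)
c=np.zeros((600,800,3),np.uint8)
def put(i,x,y): c[y:y+i.shape[0],x:x+i.shape[1]]=i
put(r(t[174:242,228:358],4),0,0)       # top plate: u=228+x/4, v=174+y/4
put(r(t[174:242,382:418],4),530,0)     # top rack u=382+(x-530)/4
put(r(s[195:275,268:432],3.5),0,290)   # scene plate u=268+x/3.5, v=195+(y-290)/3.5
put(r(s[150:226,202:268],3.5),569,290)
cv2.imwrite("pics/m1.png",c)
E
```

```text
(no output)
```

View pics/m1.png

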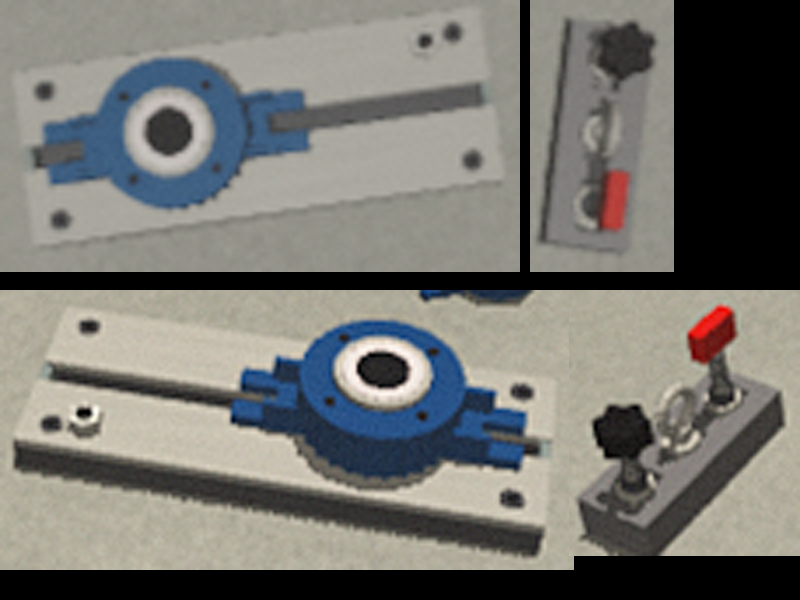

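```bash
cat > h.py <<'E'
import cv2,pickle,numpy as np
from scipy.optimize import least_squares
from scipy.ndimage import map_coordinates
def proj(d,X):
    c=np.atleast_2d(X)@d["R"].T+d["t"]; p=c@d["camera_matrix"].T; return p[:,:2]/p[:,2:]
def ray(d,uv,z):
    C=-d["R"].T@d["t"]; v=d["R"].T@np.linalg.solve(d["camera_matrix"],[*uv,1]); return C+v*(z-C[2])/v[2]
def rz(a): a=np.radians(a); return np.array([[np.cos(a),-np.sin(a),0],[np.sin(a),np.cos(a),0],[0,0,1]])
def red(d,box):
    im=d["img"].astype(int); m=(im[...,0]>110)&(im[...,1]<0.5*im[...,0])&(im[...,2]<0.5*im[...,0])
    k=np.zeros_like(m); x0,y0,x1,y1=box; k[y0:y1,x0:x1]=m[y0:y1,x0:x1]
    return k
def soft(d,box):  # weighted red-ness mask centroid
    im=d["img"].astype(float); w=np.clip(im[...,0]-im[...,1:].max(-1)-15,0,120)
    k=np.zeros_like(w); x0,y0,x1,y1=box; k[y0:y1,x0:x1]=w[y0:y1,x0:x1]
    v,u=np.mgrid[:400,:640]; return np.array([(u*k).sum(),(v*k).sum()])/k.sum(),k
def boxc(p,z,h=(23,8,15)):
    s=np.array([[a,b,c] for a in(-1,1) for b in(-1,1) for c in(-1,1)])*h
    return np.array([p[0],p[1],z])+s@rz(p[2]).T
def hullc(d,X):
    h=cv2.convexHull(proj(d,X).astype(np.float32)); m=cv2.moments(h); return np.array([m["m10"],m["m01"]])/m["m00"],h
E
python3 - <<'E'
from h import *
T=pickle.load(open("top0.pkl","rb"));S=pickle.load(open("scene0.pkl","rb"))
ut=lambda x,y:np.array([228+(x+.5)/4-.5,174+(y+.5)/4-.5]); us=lambda x,y:np.array([268+(x+.5)/3.5-.5,195+(y-290+.5)/3.5-.5])
# plate
loc=np.array([[75,200,32],[75,-200,32],[-75,-200,32],[-75,200,32]])
ct=np.array([ut(*p) for p in[(13,72),(487,8),(503,180),(35,246)]])
for d,c in((T,ct),):
    print(np.round([ray(d,p,32) for p in c],1).tolist())
f=lambda p:(proj(T,loc@rz(p[2]).T+[p[0],p[1],0])-ct).ravel()
r=least_squares(f,[540,80,5]);print("plate top clicks",r.x,np.round(r.fun,1))
def edge(d,A,B,n=40,w=2.5,sgn=None,lo=.06,hi=.94):
    out=[]
    g=cv2.cvtColor(d["img"],cv2.COLOR_RGB2GRAY).astype(float)
    t=(B-A)/np.linalg.norm(B-A);nr=np.array([-t[1],t[0]])
    for s in np.linspace(lo,hi,n):
        q=A+s*(B-A);o=np.arange(-w,w+.01,.25);P=q+o[:,None]*nr
        v=map_coordinates(g,[P[:,1],P[:,0]],order=1);dv=np.abs(np.gradient(v))
        k=dv>0.6*dv.max(); out.append((o*dv*k).sum()/(dv*k).sum())
    return np.array(out)
def plate(d,p):
    for _ in range(6):
        def J(p): return proj(d,loc@rz(p[2]).T+[p[0],p[1],0])
        c=J(p);offs=[];pts=[]
        for i in range(4):
            A,B=c[i],c[(i+1)%4];e=edge(d,A,B);t=(B-A)/np.linalg.norm(B-A);nr=np.array([-t[1],t[0]])
            pts.append(A+np.linspace(.06,.94,40)[:,None]*(B-A)+e[:,None]*nr)
        def f(p):
            c=J(p);o=[]
            for i in range(4):
                A,B=c[i],c[(i+1)%4];t=(B-A)/np.linalg.norm(B-A);nr=np.array([-t[1],t[0]]);o.append((pts[i]-A)@nr)
            return np.concatenate(o)
        s=least_squares(f,p,loss="soft_l1",f_scale=.3);p=s.x
    print("plate",np.round(p,2),"rms per edge",np.round([np.median(x) for x in f(p).reshape(4,40)],2));return p
pt=plate(T,r.x);ps=plate(S,r.x)
# bolt
bx={"T":(385,205,420,240),"S":(225,145,262,175)}
for n,d in(("T",T),("S",S)):
    c,k=soft(d,bx[n]);print(n,"red c",c,"area",(k>40).sum(),cv2.minAreaRect(np.argwhere(k>40)[:,::-1].astype(np.float32)))
cT=soft(T,bx["T"])[0];cS=soft(S,bx["S"])[0]
for yaw in(90,80,100,85):
    for nm,g in(("both",lambda p:np.r_[hullc(T,boxc([*p,yaw],113))[0]-cT,hullc(S,boxc([*p,yaw],113))[0]-cS]),("T",lambda p:hullc(T,boxc([*p,yaw],113))[0]-cT),("S",lambda p:hullc(S,boxc([*p,yaw],113))[0]-cS)):
        s=least_squares(g,[480,-230],diff_step=1e-3);print(yaw,nm,np.round(s.x,1),np.round(s.fun,2))
# rack outline from montage clicks (top face z=40)
print("rack",[np.round(ray(T,np.array([382+(x-530+.5)/4-.5,174+(y+.5)/4-.5]),40),1).tolist() for x,y in((568,20),(652,25),(541,242),(627,251))])
print("lug mouth",ray(T,ut(309,119),42),"slot ends",ray(T,ut(482,93),32),"nut",ray(T,ut(424,40),40), "star",ray(T,np.array([382+(625-530)/4,174+50/4]),110))
print("lugmouth S",ray(S,us(232,410),42),ray(S,us(242,380),42))
E
```

```text
[[577.1, 324.8, 32.0], [629.5, -78.4, 32.0], [482.6, -89.7, 32.0], [429.7, 303.8, 32.0]]
plate top clicks [529.73459405 115.17385255   7.38055026] [ 0.5 -0.4 -1.4 -0.1  0.9  0.5 -0.   0. ]
plate [530.84 117.2    7.77] rms per edge [ 0.37 -0.02  0.33 -0.01]
plate [531.1  117.73   7.88] rms per edge [-0.14 -0.03 -0.15  0.01]
T red c [402.78754874 223.67137287] area 76 ((402.8099670410156, 223.82997131347656), (5.232590675354004, 14.142135620117188), 8.130102157592773)
S red c [242.08194154 161.44124664] area 151 ((242.25001525878906, 161.75), (9.899494171142578, 17.677669525146484), 45.0)
90 both [ 459.8 -237. ] [ 0.02  0.16 -0.03  0.24]
90 T [ 460.3 -237. ] [0. 0.]
90 S [ 458.8 -237.5] [0. 0.]
80 both [ 459.8 -237.1] [ 0.04  0.17 -0.02  0.25]
80 T [ 460.4 -237. ] [-0.  0.]
80 S [ 458.8 -237.5] [0. 0.]
100 both [ 459.8 -237. ] [ 0.01  0.16 -0.04  0.23]
100 T [ 460.3 -237. ] [ 0. -0.]
100 S [ 458.8 -237.4] [ 0. -0.]
85 both [ 459.8 -237.1] [ 0.03  0.17 -0.03  0.24]
85 T [ 460.3 -237. ] [ 0. -0.]
85 S [ 458.8 -237.5] [ 0. -0.]
rack [[616.9, -218.9, 40.0], [612.1, -289.8, 40.0], [429.7, -191.4, 40.0], [421.7, -262.9, 40.0]]
lug mouth [534.2770617   73.27668066  42.        ] slot ends [556.55630662 -73.06630957  32.        ] nut [601.01763333 -24.05411992  40.        ] star [ 579.03157383 -250.95847544  110.        ]
lugmouth S [556.48568037  80.57297698  42.        ] [523.67720807  77.25896288  42.        ]
```

The two cameras agree. The plate is at about (531, 117.5) with yaw 7.8°, the bolt handle at about (460, −237) with yaw −8°, and the lug mouth on the slot line at y≈74. I'll move above the bolt now.

Call:
{"op": "drive_tool", "data": {
  "deltas": [0, 0, -4.6, 0, 0, 0, -1, 0, 0, 0, -0.0182, -0.034, 0, -1, 0, 0, 0, -0.0182, -0.034, 0, -1, 0, 0, 0, -0.0182, -0.034, 0, -1, 0, 0, 0, -0.0182, -0.034, 0, -1, 0, 0, 0, -0.0182, -0.034, 0, -1, 0, 0, 0, -0.0182, -0.034, 0, -1, 0, 0, 0, -0.0182, -0.034, 0, -1, 0, 0, 0, -0.0182, -0.034, 0, -1, 0, 0, 0, -0.0182, -0.034, 0, -1, 0, 0, 0, -0.0182, -0.034, 0, -1, 0, 0, 0, -0.0182, -0.034, 0, -1, 0, 0, 0, -0.0182, -0.034, 0, -1, 0, 0, 0, -0.0182, -0.034, 0, -1, 0, 0, 0, -0.0182, -0.034, 0, -1, 0, 0, 0, -0.0182, -0.034, 0, -1, 0, 0, 0, -0.0182, -0.034, 0, -1, 0, 0, 0, -0.0182, -0.034, 0, -1, 0, 0, 0, -0.0182, -0.034, 0, -1, 0, 0, 0, -0.0182, -0.034, 0, -1],
  "newtons": 60
}}

```text
t: 2.1
tcp_pos: [394.1, -56.7, 214.4]
tool_rot: [[-0.99, 0.144, 0.0], [0.144, 0.99, 0.0], [-0.0, 0.0, -1.0]]
contact_force: [-0.0, 0.2, 0.6]
width: 94.9
finger_force: 0.0
```

Call:
{"op": "drive_tool", "data": {
  "deltas": [0, 0, 0, -0.0182, -0.034, 0, -1, 0, 0, 0, -0.0182, -0.034, 0, -1, 0, 0, 0, -0.0182, -0.034, 0, -1, 0, 0, 0, -0.0182, -0.034, 0, -1, 0, 0, 0, -0.0182, -0.034, 0, -1, 0, 0, 0, 0, 0, 0, -1, 0, 0, 0, 0, 0, 0, -1]
}}

```text
t: 2.8
tcp_pos: [459.4, -236.4, 213.8]
tool_rot: [[-0.99, 0.144, -0.002], [0.144, 0.99, 0.001], [0.002, 0.001, -1.0]]
contact_force: [0.0, 0.4, -0.2]
width: 94.9
finger_force: 0.0
```

Call:
{"op": "drive_tool", "data": {
  "deltas": [0, 0, 0, 0, 0, 0.03, -1, 0, 0, 0, 0, 0, 0.03, -1, 0, 0, 0, 0, 0, 0.02, -1, 0, 0, 0, 0, 0, 0.02, -1, 0, 0, 0, 0, 0, 0.0165, -1, 0, 0, 0, 0, 0, 0, 0.3, 0, 0, 0, 0, 0, 0, 0.5, 0, 0, 0, 0, 0, 0, 0.6, 0, 0, 0, 0, 0, 0, 0.7],
  "newtons": 60
}}

```text
t: 3.7
tcp_pos: [460.6, -236.5, 99.7]
tool_rot: [[-0.99, 0.143, 0.002], [0.143, 0.99, -0.001], [-0.002, -0.001, -1.0]]
contact_force: [-0.2, 1.0, -0.3]
width: 68.4
finger_force: 0.0
```

Call:
{"op": "drive_tool", "data": {
  "deltas": [0, 0, 0, 0, 0, 0, 1, 0, 0, 0, 0, 0, 0, 1, 0, 0, 0, 0, 0, 0, 1, 0, 0, 0, 0, 0, 0, 1, 0, 0, 0, 0, 0, 0, 1]
}}

```text
t: 4.2
tcp_pos: [459.9, -236.3, 98.1]
tool_rot: [[-0.99, 0.143, -0.0], [0.143, 0.99, 0.0], [0.0, 0.0, -1.0]]
contact_force: [-0.2, 0.3, -0.9]
width: 28.2
finger_force: 0.0
```

Call:
{"op": "drive_tool", "data": {
  "deltas": [0, 0, 0, 0, 0, 0, 1, 0, 0, 0, 0, 0, 0, 1, 0, 0, 0, 0, 0, 0, 1, 0, 0, 0, 0, 0, 0, 1, 0, 0, 0, 0, 0, 0, 1]
}}

```text
t: 4.7
tcp_pos: [459.8, -236.1, 98.0]
tool_rot: [[-0.99, 0.143, -0.0], [0.143, 0.99, 0.0], [0.0, 0.0, -1.0]]
contact_force: [-1.0, 1.5, -1.0]
width: 15.7
finger_force: 60.0
```

Call:
{"op": "drive_tool", "data": {
  "deltas": [0, 0, 0, 0, 0, -0.005, 1, 0, 0, 0, 0, 0, -0.01, 1, 0, 0, 0, 0, 0, -0.015, 1, 0, 0, 0, 0, 0, -0.02, 1, 0, 0, 0, 0, 0, -0.02, 1, 0, 0, 0, 0, 0, -0.01, 1, 0, 0, 0, 0, 0, 0, 1, 0, 0, 0, 0, 0, 0, 1]
}}

```text
t: 5.5
tcp_pos: [459.7, -236.2, 178.0]
tool_rot: [[-0.99, 0.143, -0.0], [0.143, 0.99, 0.0], [0.0, 0.0, -1.0]]
contact_force: [-0.0, -0.9, -4.1]
width: 15.3
finger_force: 60.0
```

```bash
python3 - <<'E'
from rig import bot
import numpy as np
s=bot.get_state();print(s["t"],np.round(s["tcp_pos"],1),s["contact_force"],s["torque"],s["width"],np.round(s["q"],1))
E
```

```text
5.5 [ 459.7 -236.2  178. ] [-0.02845468 -0.90290264 -4.12703734] [0.03150432 0.01837386 0.02496661] 15.269376899252258 [ -33.1   -8.5  113.6    0.    74.9 -114.9]
```

Call:
{"op": "drive_tool", "data": {
  "deltas": [0, 0, 0, -0.0046, 0.027, 0, 1, 0, 0, 0, -0.0046, 0.027, 0, 1, 0, 0, 0, -0.0046, 0.027, 0, 1, 0, 0, 0, -0.0046, 0.027, 0, 1, 0, 0, 0, -0.0046, 0.027, 0, 1, 0, 0, 0, -0.0046, 0.027, 0, 1, 0, 0, 0, -0.0046, 0.027, 0, 1, 0, 0, 0, -0.0046, 0.027, 0, 1, 0, 0, 0, -0.0046, 0.027, 0, 1, 0, 0, 0, -0.0046, 0.027, 0, 1]
}}

```text
t: 6.5
tcp_pos: [543.3, 25.5, 176.4]
tool_rot: [[-0.99, 0.143, -0.003], [0.143, 0.99, 0.0], [0.003, -0.0, -1.0]]
contact_force: [-0.8, -0.1, -3.3]
width: 15.7
finger_force: 60.0
```

Call:
{"op": "drive_tool", "data": {
  "deltas": [0, 0, 7.4, 0, 0, 0, 1, 0, 0, 7.4, 0, 0, 0, 1, 0, 0, 7.4, 0, 0, 0, 1, 0, 0, 7.4, 0, 0, 0, 1, 0, 0, 7.4, 0, 0, 0, 1, 0, 0, 7.4, 0, 0, 0, 1, 0, 0, 7.4, 0, 0, 0, 1, 0, 0, 7.4, 0, 0, 0, 1, 0, 0, 7.4, 0, 0, 0, 1, 0, 0, 7.4, 0, 0, 0, 1, 0, 0, 0, 0, 0, 0, 1, 0, 0, 0, 0, 0, 0, 1, 0, 0, 0, 0, 0, 0, 1, 0, 0, 0, 0, 0, 0, 1]
}}

```text
t: 7.9
tcp_pos: [543.9, 24.4, 177.9]
tool_rot: [[-0.136, 0.991, -0.001], [0.991, 0.136, 0.0], [0.0, -0.001, -1.0]]
contact_force: [0.5, -1.0, -2.8]
width: 15.5
finger_force: 60.0
```

```bash
python3 - <<'E'
from h import *
from rig import bot
s=bot.get_state();print(s["t"],np.round(s["tcp_pos"],2),np.round(s["contact_force"],2),np.round(s["torque"],3),np.round(s["q"],1)); print(np.round(s["tool_rot"],4))
r=lambda i,k:cv2.resize(np.ascontiguousarray(i),None,fx=k,fy=k,interpolation=cv2.INTER_CUBIC)
c=np.zeros((600,800,3),np.uint8)
S=bot.get_image("scene");T=bot.get_image("top")
pickle.dump(S,open("scene1.pkl","wb"));pickle.dump(T,open("top1.pkl","wb"))
a=r(S["img"][150:270,240:380,::-1],5);c[:,:700]=a
cv2.imwrite("pics/m2.png",c)
E
```

```text
7.9 [543.87  24.36 177.86] [ 0.48 -1.   -2.79] [-0.098  0.056  0.034] [ -3.1  -4.8 110.2  -0.   74.6 -10.9]
[[-1.364e-01  9.907e-01 -5.000e-04]
 [ 9.907e-01  1.364e-01  0.000e+00]
 [ 1.000e-04 -5.000e-04 -1.000e+00]]
```

View pics/m2.png

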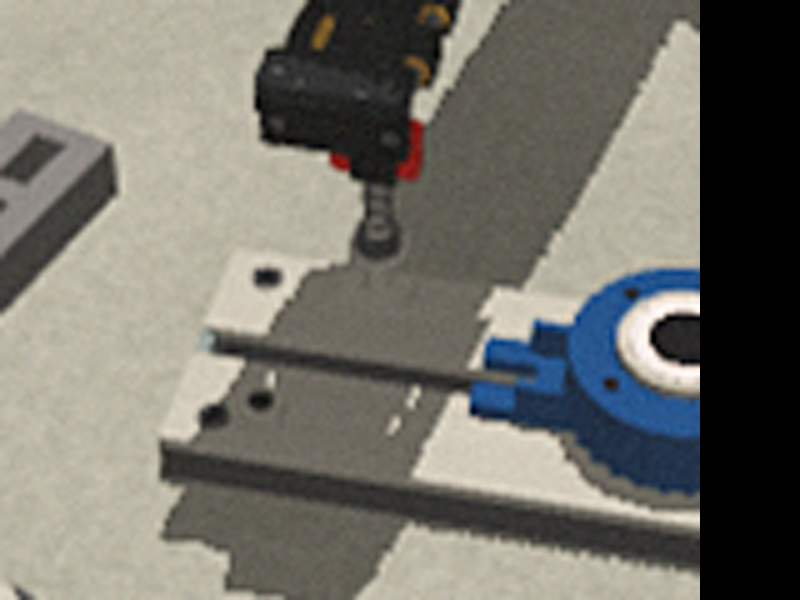

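Call:
{"op": "drive_tool", "data": {
  "deltas": [0, 0, 0, 0, 0, 0.01, 1, 0, 0, 0, 0, 0, 0.02, 1, 0, 0, 0, 0, 0, 0.01, 1, 0, 0, 0, 0, 0, 0.01, 1, 0, 0, 0, 0, 0, 0, 1, 0, 0, 0, 0, 0, 0, 1, 0, 0, 0, 0, 0, 0, 1]
}}

```text
t: 8.7
tcp_pos: [544.7, 24.3, 129.0]
tool_rot: [[-0.135, 0.991, 0.002], [0.991, 0.135, -0.0], [-0.0, 0.001, -1.0]]
contact_force: [-0.6, -0.8, -3.1]
width: 15.6
finger_force: 60.0
```

```bash
python3 - <<'E'
from h import *
from rig import bot
s=bot.get_state();p=s["tcp_pos"];print(s["t"],np.round(p,2),np.round(s["contact_force"],2),np.round(s["q"],1)); print(np.round(s["tool_rot"],4))
r=lambda i,k:cv2.resize(np.ascontiguousarray(i),None,fx=k,fy=k,interpolation=cv2.INTER_CUBIC)
S=bot.get_image("scene");T=bot.get_image("top");pickle.dump(S,open("scene2.pkl","wb"))
k=10;x0,y0=275,180
a=r(S["img"][y0:y0+60,x0:x0+80,::-1],k)
g=p+[0,0,18.8-3.8]
th=np.linspace(0,2*np.pi,60);ring=np.c_[16*np.cos(th),16*np.sin(th),0*th]
R=rz(7.8)
def line(X,col,cl=False): cv2.polylines(a,[np.int32(((proj(S,X)-[x0,y0]+.5)*k).round())],cl,col,1)
for z in(-69,-73): line(ring+g+[0,0,z],(0,255,255))
hd=np.array([[9,18,0],[-9,18,0],[-9,-18,0],[9,-18,0]]);
for z in(-95,-104): line(hd@R.T+g+[0,0,z],(0,255,0),True)
for x in(-10.5,10.5): line(np.array([[x,-190,32],[x,0,32]])@R.T+[531,117.5,0],(255,0,255))
cv2.imwrite("pics/m3.png",a)
E
```

```text
8.7 [544.67  24.3  129.04] [-0.57 -0.76 -3.05] [ -3.1  -2.2 112.7   0.   69.5 -10.9]
[[-1.353e-01  9.908e-01  1.500e-03]
 [ 9.908e-01  1.353e-01 -0.000e+00]
 [-3.000e-04  1.500e-03 -1.000e+00]]
```

View pics/m3.png

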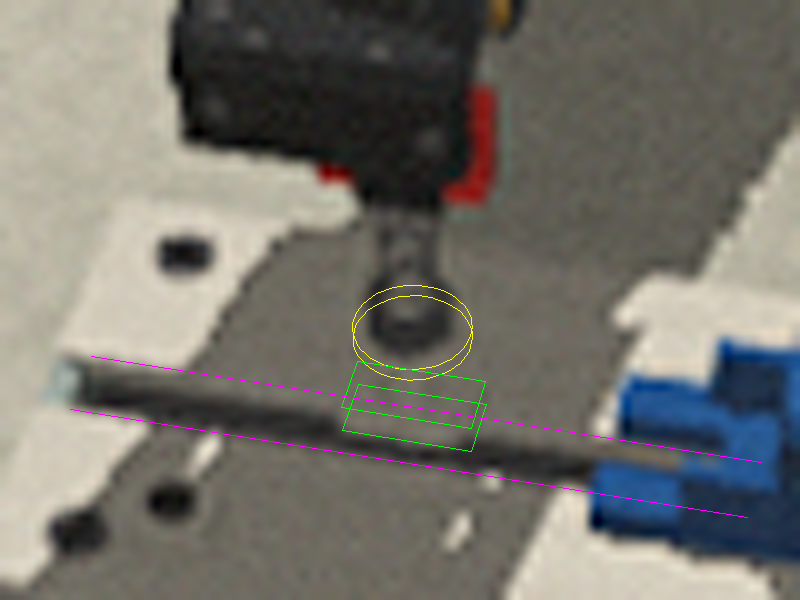

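Call:
{"op": "drive_tool", "data": {
  "deltas": [0, 0, 0, 0, 0, 0.002, 1, 0, 0, 0, 0, 0, 0.002, 1, 0, 0, 0, 0, 0, 0.001, 1, 0, 0, 0, 0, 0, 0.0005, 1, 0, 0, 0, 0, 0, 0.0005, 1, 0, 0, 0, 0, 0, 0.0005, 1, 0, 0, 0, 0, 0, 0.0005, 1, 0, 0, 0, 0, 0, 0.0005, 1, 0, 0, 0, 0, 0, 0.0005, 1, 0, 0, 0, 0, 0, 0.0005, 1, 0, 0, 0, 0, 0, 0.0005, 1]
}}

```text
t: 9.9
tcp_pos: [544.0, 24.3, 119.1]
tool_rot: [[-0.135, 0.991, 0.0], [0.991, 0.135, -0.0], [-0.0, 0.0, -1.0]]
contact_force: [-0.1, -0.7, -2.5]
width: 16.1
finger_force: 60.0
```

Call:
{"op": "drive_tool", "data": {
  "deltas": [0, 0, 0, 0, 0, 0.0005, 1, 0, 0, 0, 0, 0, 0.0005, 1, 0, 0, 0, 0, 0, 0.0005, 1, 0, 0, 0, 0, 0, 0.0005, 1, 0, 0, 0, 0, 0, 0.0005, 1, 0, 0, 0, 0, 0, 0.0005, 1, 0, 0, 0, 0, 0, 0.0005, 1, 0, 0, 0, 0, 0, 0.0005, 1]
}}

```text
t: 10.7
tcp_pos: [544.0, 24.3, 115.1]
tool_rot: [[-0.135, 0.991, 0.0], [0.991, 0.135, -0.0], [-0.0, 0.0, -1.0]]
contact_force: [-0.7, -0.0, -3.3]
width: 15.5
finger_force: 60.0
```

Call:
{"op": "drive_tool", "data": {
  "deltas": [0, 0, 0, 0, 0, 0.001, 1, 0, 0, 0, 0, 0, 0.001, 1, 0, 0, 0, 0, 0, 0.001, 1, 0, 0, 0, 0, 0, 0.001, 1, 0, 0, 0, 0, 0, 0.001, 1, 0, 0, 0, 0, 0, 0.001, 1, 0, 0, 0, 0, 0, 0.001, 1, 0, 0, 0, 0, 0, 0.001, 1, 0, 0, 0, 0, 0, 0.001, 1, 0, 0, 0, 0, 0, 0.001, 1, 0, 0, 0, 0, 0, 0.001, 1, 0, 0, 0, 0, 0, 0.001, 1, 0, 0, 0, 0, 0, 0.001, 1, 0, 0, 0, 0, 0, 0, 1]
}}

```text
t: 12.1
tcp_pos: [543.9, 24.3, 102.0]
tool_rot: [[-0.135, 0.991, -0.0], [0.991, 0.135, 0.0], [0.0, -0.0, -1.0]]
contact_force: [-0.1, -0.6, -3.3]
width: 15.8
finger_force: 60.0
```

Call:
{"op": "drive_tool", "data": {
  "deltas": [0, 0, 0, 0, 0, 0.0005, 1, 0, 0, 0, 0, 0, 0.0005, 1, 0, 0, 0, 0, 0, 0.0005, 1, 0, 0, 0, 0, 0, 0.0005, 1, 0, 0, 0, 0, 0, 0, 1]
}}

```text
t: 12.6
tcp_pos: [544.0, 24.3, 100.1]
tool_rot: [[-0.135, 0.991, -0.0], [0.991, 0.135, 0.0], [0.0, -0.0, -1.0]]
contact_force: [-1.3, 1.3, -3.1]
width: 15.7
finger_force: 60.0
```

Call:
{"op": "drive_tool", "data": {
  "deltas": [0, 0, 0, 0, 0, 0.0004, 1, 0, 0, 0, 0, 0, 0.0004, 1, 0, 0, 0, 0, 0, 0.0004, 1, 0, 0, 0, 0, 0, 0.0004, 1, 0, 0, 0, 0, 0, 0.0004, 1]
}}

```text
t: 13.1
tcp_pos: [544.0, 24.3, 98.1]
tool_rot: [[-0.135, 0.991, -0.0], [0.991, 0.135, -0.0], [-0.0, -0.0, -1.0]]
contact_force: [0.7, 0.9, -2.6]
width: 15.8
finger_force: 60.0
```

Call:
{"op": "drive_tool", "data": {
  "deltas": [0, 0, 0, 0, 0, 0.0003, 1, 0, 0, 0, 0, 0, 0.0003, 1, 0, 0, 0, 0, 0, 0.0003, 1]
}}

```text
t: 13.4
tcp_pos: [544.0, 24.3, 97.2]
tool_rot: [[-0.135, 0.991, -0.0], [0.991, 0.135, 0.0], [0.0, 0.0, -1.0]]
contact_force: [1.3, -0.1, -3.1]
width: 15.5
finger_force: 60.0
```

Call:
{"op": "drive_tool", "data": {
  "deltas": [0, 0, 0, 0, 0, 0.0002, 1, 0, 0, 0, 0, 0, 0.0002, 1, 0, 0, 0, 0, 0, 0.0002, 1]
}}

```text
t: 13.7
tcp_pos: [544.1, 24.3, 97.0]
tool_rot: [[-0.135, 0.991, -0.0], [0.991, 0.135, -0.0], [-0.0, -0.0, -1.0]]
contact_force: [-0.9, -1.0, 0.3]
width: 15.8
finger_force: 60.0
```

Call:
{"op": "drive_tool", "data": {
  "deltas": [0, 0, 0, 0, 0, 0.0002, 1, 0, 0, 0, 0, 0, 0.0002, 1]
}}

```text
t: 13.9
tcp_pos: [544.2, 24.3, 97.0]
tool_rot: [[-0.135, 0.991, 0.0], [0.991, 0.135, -0.0], [-0.0, 0.0, -1.0]]
contact_force: [-1.9, -0.4, 4.1]
width: 16.2
finger_force: 60.0
```

Call:
{"op": "drive_tool", "data": {
  "deltas": [0, 0, 0, 0, 0, -0.0014, 1, 0, 0, 0, 0, 0, -0.001, 1, 0, 0, 0, 0, 0, -0.001, 1, 0, 0, 3, 0, 0, 0, 1, 0, 0, 3, 0, 0, 0, 1, 0, 0, 3, 0, 0, 0, 1, 0, 0, 3, 0, 0, 0, 1, 0, 0, 3, 0, 0, 0, 1, 0, 0, 3, 0, 0, 0, 1, 0, 0, 3, 0, 0, 0, 1, 0, 0, 3, 0, 0, 0, 1, 0, 0, 3, 0, 0, 0, 1, 0, 0, 3, 0, 0, 0, 1]
}}

```text
t: 15.2
tcp_pos: [544.0, 24.3, 99.4]
tool_rot: [[0.38, 0.925, -0.0], [0.925, -0.38, 0.0], [-0.0, -0.0, -1.0]]
contact_force: [-0.4, -0.8, -3.0]
width: 15.6
finger_force: 60.0
```

```bash
cat > st.py <<'E'
from rig import bot
import numpy as np
s=bot.get_state();R=s["tool_rot"]
p=s["tcp_pos"];e=np.array([-.1357,.9907]);d=np.array(p[:2])-[531,117.5]
print(s["t"],np.round(p,2),"F",np.round(s["contact_force"],1),"M",np.round(s["torque"],2),"yaw_y",round(np.degrees(np.arctan2(R[1][1],R[0][1])),2),"s,n",round(d@e,2),round(d@[e[1],-e[0]],2))
E
python3 st.py
```

```text
15.2 [543.95  24.34  99.39] F [-0.4 -0.8 -3. ] M [-0.13  0.05 -0.03] yaw_y -22.35 s,n -94.05 0.19
```

Call:
{"op": "drive_tool", "data": {
  "deltas": [0, 0, 4, 0, 0, 0, 1, 0, 0, 4, 0, 0, 0, 1, 0, 0, 4, 0, 0, 0, 1, 0, 0, 4, 0, 0, 0, 1, 0, 0, 4, 0, 0, 0, 1, 0, 0, 4, 0, 0, 0, 1]
}}

```text
t: 15.8
tcp_pos: [543.9, 24.3, 99.3]
tool_rot: [[0.724, 0.69, -0.0], [0.69, -0.724, 0.0], [-0.0, -0.0, -1.0]]
contact_force: [-0.0, -0.1, -3.8]
width: 15.5
finger_force: 60.0
```

Call:
{"op": "drive_tool", "data": {
  "deltas": [0, 0, 3, 0, 0, 0, 1, 0, 0, 3, 0, 0, 0, 1, 0, 0, 3, 0, 0, 0, 1, 0, 0, 3, 0, 0, 0, 1, 0, 0, 3, 0, 0, 0, 1, 0, 0, 3, 0, 0, 0, 1]
}}

```text
t: 16.4
tcp_pos: [543.9, 24.3, 99.4]
tool_rot: [[0.901, 0.433, -0.0], [0.433, -0.901, 0.0], [-0.0, -0.0, -1.0]]
contact_force: [-0.5, -0.2, -2.8]
width: 15.6
finger_force: 60.0
```

Call:
{"op": "drive_tool", "data": {
  "deltas": [0, 0, 3, 0, 0, 0, 1, 0, 0, 3, 0, 0, 0, 1, 0, 0, 3, 0, 0, 0, 1, 0, 0, 3, 0, 0, 0, 1, 0, 0, 3, 0, 0, 0, 1, 0, 0, 3, 0, 0, 0, 1]
}}

```text
t: 17.0
tcp_pos: [543.9, 24.3, 99.3]
tool_rot: [[0.991, 0.133, -0.0], [0.133, -0.991, 0.0], [-0.0, -0.0, -1.0]]
contact_force: [0.9, -0.4, -3.9]
width: 15.7
finger_force: 60.0
```

```bash
python3 st.py
```

```text
17.0 [543.91  24.32  99.34] F [ 0.9 -0.4 -3.9] M [-0.05  0.15 -0.03] yaw_y -82.35 s,n -94.07 0.15
```

Call:
{"op": "drive_tool", "data": {
  "deltas": [0, 0, 0, 0, 0, -0.0006, 1, 0, 0, 0, 0, 0, -0.0006, 1, 0, 0, 0, 0, 0, -0.0006, 1, 0, 0, 0, 0, 0, -0.0006, 1, 0, 0, 0, 0, 0, -0.0006, 1, 0, 0, 0, 0, 0, -0.0006, 1, 0, 0, 0, 0, 0, -0.0004, 1, 0, 0, 0, 0, 0, -0.0002, 1]
}}

```text
t: 17.8
tcp_pos: [544.1, 24.3, 104.0]
tool_rot: [[0.991, 0.135, 0.0], [0.135, -0.991, -0.0], [0.0, 0.0, -1.0]]
contact_force: [-0.1, 0.2, -2.2]
width: 15.6
finger_force: 60.0
```

Call:
{"op": "drive_tool", "data": {
  "deltas": [0, 0, 0, 0, 0, -0.0002, 1, 0, 0, 0, 0, 0, -0.0002, 1, 0, 0, 0, 0, 0, -0.0001, 1]
}}

```text
t: 18.1
tcp_pos: [544.0, 24.4, 104.0]
tool_rot: [[0.991, 0.135, -0.0], [0.135, -0.991, 0.0], [0.0, -0.0, -1.0]]
contact_force: [1.0, 0.1, -6.0]
width: 15.8
finger_force: 60.0
```

Call:
{"op": "drive_tool", "data": {
  "deltas": [0, 0, 0, 0, 0, -0.0002, 1, 0, 0, 0, 0, 0, -0.0002, 1, 0, 0, 0, 0, 0, 0, 1]
}}

```text
t: 18.4
tcp_pos: [543.9, 24.3, 104.1]
tool_rot: [[0.991, 0.135, -0.0], [0.135, -0.991, 0.0], [-0.0, -0.0, -1.0]]
contact_force: [2.6, -0.1, -9.6]
width: 15.4
finger_force: 60.0
```

Call:
{"op": "drive_tool", "data": {
  "deltas": [0, 0, 0, 0, 0, -0.0003, 1, 0, 0, 0, 0, 0, -0.0003, 1, 0, 0, 0, 0, 0, -0.0002, 1, 0, 0, 0, 0, 0, 0, 1]
}}

```text
t: 18.8
tcp_pos: [543.7, 24.3, 104.1]
tool_rot: [[0.991, 0.135, -0.0], [0.135, -0.991, 0.0], [-0.0, -0.0, -1.0]]
contact_force: [6.3, 0.2, -17.7]
width: 15.4
finger_force: 60.0
```

Call:
{"op": "drive_tool", "data": {
  "deltas": [0, 0, 0, 0, 0, -0.0001, 1, 0, 0, 0, 0, 0, 0, 1, 0, 0, 0, 0, 0, 0, 1, 0, 0, 0, 0, 0, 0, 1, 0, 0, 0, 0, 0, 0, 1, 0, 0, 0, 0, 0, 0, 1, 0, 0, 0, 0, 0, 0, 1, 0, 0, 0, 0, 0, 0, 1]
}}

```text
t: 19.6
tcp_pos: [543.7, 24.3, 104.1]
tool_rot: [[0.991, 0.135, -0.0], [0.135, -0.991, 0.0], [-0.0, -0.0, -1.0]]
contact_force: [6.1, -0.4, -17.0]
width: 15.6
finger_force: 60.0
```

```bash
python3 st.py
```

```text
19.6 [543.73  24.34 104.11] F [  6.1  -0.4 -17. ] M [-0.17 -1.31  0.01] yaw_y -82.23 s,n -94.02 -0.03
```

Call:
{"op": "drive_tool", "data": {
  "deltas": [0, 0, 0, 0, 0, 0.0005, 1, 0, 0, 0, 0, 0, 0.001, 1, 0, 0, 0, 0, 0, 0.001, 1, 0, 0, 0, 0, 0, 0.0006, 1, 0, 0, 0, 0, 0, 0, 1, 0, 0, 0, 0, 0, 0, 1]
}}

```text
t: 20.2
tcp_pos: [544.4, 24.3, 103.5]
tool_rot: [[0.991, 0.135, 0.001], [0.135, -0.991, -0.0], [0.001, 0.0, -1.0]]
contact_force: [0.2, -0.4, -2.6]
width: 15.8
finger_force: 60.0
```

```bash
python3 st.py
```

```text
20.2 [544.4   24.33 103.53] F [ 0.2 -0.4 -2.6] M [-0.07  0.13  0.03] yaw_y -82.22 s,n -94.12 0.63
```

Call:
{"op": "drive_tool", "data": {
  "deltas": [0, 0, 0, 0, 0, 0.001, 1, 0, 0, 0, 0, 0, 0, 1, 0, 0, 0, 0, -0.001, 0, 1, 0, 0, 0, 0, -0.002, 0, 1, 0, 0, 0, 0, -0.003, 0, 1, 0, 0, 0, 0, -0.003, 0, 1, 0, 0, 0, 0, -0.003, 0, 1, 0, 0, 0, 0, -0.003, 0, 1, 0, 0, 0, 0, -0.003, 0, 1, 0, 0, 0, 0, -0.003, 0, 1, 0, 0, 0, 0, -0.002, 0, 1, 0, 0, 0, 0, -0.001, 0, 1]
}}

```text
t: 21.4
tcp_pos: [540.7, 48.4, 101.5]
tool_rot: [[0.991, 0.136, -0.0], [0.136, -0.991, -0.0], [-0.0, 0.0, -1.0]]
contact_force: [-0.3, -0.3, -2.6]
width: 15.8
finger_force: 60.0
```

```bash
python3 st.py
```

```text
21.4 [540.72  48.35 101.53] F [-0.3 -0.3 -2.6] M [-0.07  0.16  0.  ] yaw_y -82.21 s,n -69.83 0.25
```

Call:
{"op": "drive_tool", "data": {
  "deltas": [0, 0, 0, 0, 0, -0.0008, 1, 0, 0, 0, 0, -0.001, 0, 1, 0, 0, 0, 0, -0.0015, 0, 1, 0, 0, 0, 0, -0.0015, 0, 1, 0, 0, 0, 0, -0.0015, 0, 1, 0, 0, 0, 0, -0.0015, 0, 1, 0, 0, 0, 0, -0.0015, 0, 1, 0, 0, 0, 0, -0.0015, 0, 1, 0, 0, 0, 0, -0.0015, 0, 1, 0, 0, 0, 0, -0.0015, 0, 1, 0, 0, 0, 0, -0.0015, 0, 1, 0, 0, 0, 0, -0.001, 0, 1]
}}

```text
t: 22.6
tcp_pos: [538.6, 63.6, 102.3]
tool_rot: [[0.991, 0.135, -0.0], [0.135, -0.991, 0.0], [-0.0, -0.0, -1.0]]
contact_force: [-0.7, -0.2, -2.9]
width: 15.7
finger_force: 60.0
```

```bash
python3 st.py
```

```text
22.6 [538.64  63.62 102.32] F [-0.7 -0.2 -2.9] M [-0.09  0.16  0.  ] yaw_y -82.22 s,n -54.41 0.26
```

Call:
{"op": "drive_tool", "data": {
  "deltas": [0, 0, 0, 0, -0.0005, 0, 1, 0, 0, 0, 0, -0.0005, 0, 1, 0, 0, 0, 0, -0.0005, 0, 1, 0, 0, 0, 0, -0.0005, 0, 1, 0, 0, 0, 0, -0.0005, 0, 1, 0, 0, 0, 0, -0.0005, 0, 1, 0, 0, 0, 0, -0.0005, 0, 1, 0, 0, 0, 0, -0.0005, 0, 1, 0, 0, 0, 0, -0.0005, 0, 1, 0, 0, 0, 0, -0.0005, 0, 1, 0, 0, 0, 0, -0.0005, 0, 1, 0, 0, 0, 0, -0.0005, 0, 1, 0, 0, 0, 0, -0.0005, 0, 1, 0, 0, 0, 0, -0.0005, 0, 1, 0, 0, 0, 0, -0.0005, 0, 1, 0, 0, 0, 0, -0.0005, 0, 1]
}}

```text
t: 24.2
tcp_pos: [537.6, 71.4, 102.4]
tool_rot: [[0.991, 0.135, 0.0], [0.135, -0.991, 0.0], [0.0, 0.0, -1.0]]
contact_force: [-0.2, -0.4, -3.5]
width: 15.7
finger_force: 60.0
```

Call:
{"op": "drive_tool", "data": {
  "deltas": [0, 0, 0, 0, -0.0005, 0, 1, 0, 0, 0, 0, -0.0005, 0, 1, 0, 0, 0, 0, -0.0005, 0, 1, 0, 0, 0, 0, -0.0005, 0, 1, 0, 0, 0, 0, -0.0005, 0, 1, 0, 0, 0, 0, -0.0005, 0, 1, 0, 0, 0, 0, -0.0005, 0, 1, 0, 0, 0, 0, -0.0005, 0, 1, 0, 0, 0, 0, -0.0005, 0, 1, 0, 0, 0, 0, -0.0005, 0, 1, 0, 0, 0, 0, -0.0005, 0, 1, 0, 0, 0, 0, -0.0005, 0, 1, 0, 0, 0, 0, -0.0005, 0, 1, 0, 0, 0, 0, -0.0005, 0, 1, 0, 0, 0, 0, -0.0005, 0, 1, 0, 0, 0, 0, -0.0005, 0, 1]
}}

```text
t: 25.8
tcp_pos: [536.5, 79.3, 102.3]
tool_rot: [[0.991, 0.135, -0.0], [0.135, -0.991, -0.0], [-0.0, 0.0, -1.0]]
contact_force: [-0.4, -0.7, -3.1]
width: 15.4
finger_force: 60.0
```

```bash
python3 st.py; python3 - <<'E'
from h import *
from rig import bot
T=bot.get_image("top");S=bot.get_image("scene");k=7;x0,y0=290,190
a=cv2.resize(np.ascontiguousarray(S["img"][y0:y0+80,x0:x0+110,::-1]),None,fx=k,fy=k,interpolation=cv2.INTER_CUBIC);cv2.imwrite("pics/m4.png",a)
E
```

```text
25.8 [536.5   79.35 102.34] F [-0.4 -0.7 -3.1] M [-0.03  0.17 -0.  ] yaw_y -82.22 s,n -38.54 0.28
```

View pics/m4.png

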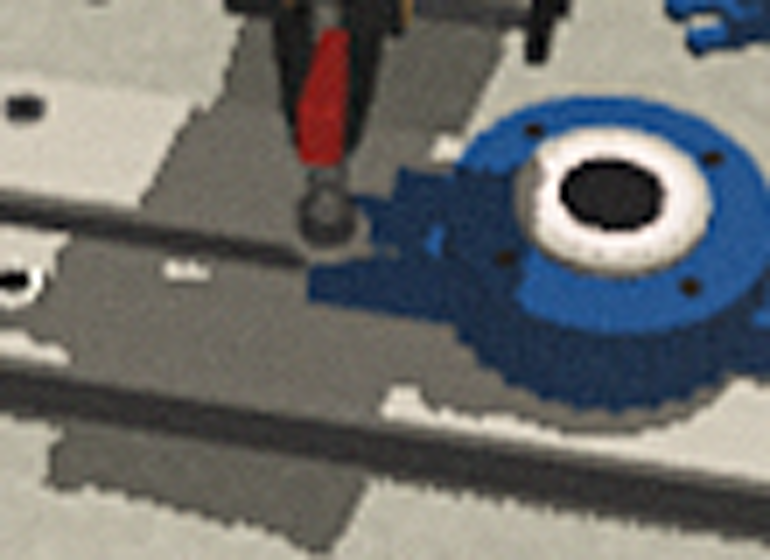

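Call:
{"op": "drive_tool", "data": {
  "deltas": [0, 0, 0, 0, -0.0005, 0, 1, 0, 0, 0, 0, -0.0005, 0, 1, 0, 0, 0, 0, -0.0005, 0, 1, 0, 0, 0, 0, -0.0005, 0, 1, 0, 0, 0, 0, -0.0005, 0, 1, 0, 0, 0, 0, -0.0005, 0, 1, 0, 0, 0, 0, -0.0005, 0, 1, 0, 0, 0, 0, -0.0005, 0, 1, 0, 0, 0, 0, -0.0005, 0, 1, 0, 0, 0, 0, -0.0005, 0, 1, 0, 0, 0, 0, -0.0005, 0, 1, 0, 0, 0, 0, -0.0005, 0, 1, 0, 0, 0, 0, -0.0005, 0, 1, 0, 0, 0, 0, -0.0005, 0, 1, 0, 0, 0, 0, -0.0005, 0, 1, 0, 0, 0, 0, -0.0005, 0, 1]
}}

```text
t: 27.5
tcp_pos: [535.4, 87.3, 102.4]
tool_rot: [[0.991, 0.135, 0.0], [0.135, -0.991, -0.0], [0.0, 0.0, -1.0]]
contact_force: [-0.1, 0.5, -3.5]
width: 15.3
finger_force: 60.0
```

Call:
{"op": "drive_tool", "data": {
  "deltas": [0, 0, 0, 0, -0.0005, 0, 1, 0, 0, 0, 0, -0.0005, 0, 1, 0, 0, 0, 0, -0.0005, 0, 1, 0, 0, 0, 0, -0.0005, 0, 1, 0, 0, 0, 0, -0.0005, 0, 1, 0, 0, 0, 0, -0.0005, 0, 1, 0, 0, 0, 0, -0.0005, 0, 1, 0, 0, 0, 0, -0.0005, 0, 1, 0, 0, 0, 0, -0.0005, 0, 1, 0, 0, 0, 0, -0.0005, 0, 1]
}}

```text
t: 28.5
tcp_pos: [534.8, 92.3, 102.4]
tool_rot: [[0.991, 0.135, 0.0], [0.135, -0.991, 0.0], [0.0, 0.0, -1.0]]
contact_force: [-0.4, 1.1, -2.7]
width: 15.9
finger_force: 60.0
```

```bash
python3 st.py
```

```text
28.5 [534.78  92.27 102.38] F [-0.4  1.1 -2.7] M [-0.05  0.14  0.03] yaw_y -82.22 s,n -25.51 0.32
```

Call:
{"op": "drive_tool", "data": {
  "deltas": [0, 0, 0, 0, -0.0003, 0, 1, 0, 0, 0, 0, -0.0003, 0, 1, 0, 0, 0, 0, -0.0003, 0, 1, 0, 0, 0, 0, -0.0003, 0, 1, 0, 0, 0, 0, -0.0003, 0, 1]
}}

```text
t: 29.0
tcp_pos: [534.5, 93.7, 102.4]
tool_rot: [[0.991, 0.135, -0.0], [0.135, -0.991, -0.0], [-0.0, 0.0, -1.0]]
contact_force: [-0.3, -0.1, -1.6]
width: 15.6
finger_force: 60.0
```

```bash
python3 st.py
```

```text
29.0 [534.55  93.69 102.35] F [-0.3 -0.1 -1.6] M [-0.06  0.15  0.02] yaw_y -82.23 s,n -24.07 0.28
```

Call:
{"op": "drive_tool", "data": {
  "deltas": [0, 0, 0, 0, -0.0003, 0, 1, 0, 0, 0, 0, -0.0003, 0, 1, 0, 0, 0, 0, -0.0003, 0, 1, 0, 0, 0, 0, -0.0003, 0, 1]
}}

```text
t: 29.4
tcp_pos: [534.4, 94.9, 102.4]
tool_rot: [[0.991, 0.135, 0.0], [0.135, -0.991, 0.0], [0.0, 0.0, -1.0]]
contact_force: [0.5, -0.5, -1.8]
width: 15.7
finger_force: 60.0
```

Call:
{"op": "drive_tool", "data": {
  "deltas": [0, 0, 0, 0, -0.0003, 0, 1, 0, 0, 0, 0, -0.0003, 0, 1, 0, 0, 0, 0, -0.0003, 0, 1, 0, 0, 0, 0, -0.0003, 0, 1]
}}

```text
t: 29.8
tcp_pos: [534.3, 96.1, 102.4]
tool_rot: [[0.991, 0.135, 0.0], [0.135, -0.991, -0.0], [0.0, 0.0, -1.0]]
contact_force: [-0.2, -0.2, -3.0]
width: 15.7
finger_force: 60.0
```

Call:
{"op": "drive_tool", "data": {
  "deltas": [0, 0, 0, 0, -0.0003, 0, 1, 0, 0, 0, 0, -0.0003, 0, 1, 0, 0, 0, 0, -0.0003, 0, 1, 0, 0, 0, 0, -0.0003, 0, 1]
}}

```text
t: 30.2
tcp_pos: [534.1, 97.3, 102.4]
tool_rot: [[0.991, 0.135, 0.0], [0.135, -0.991, 0.0], [0.0, 0.0, -1.0]]
contact_force: [-0.2, 0.4, -2.7]
width: 15.5
finger_force: 60.0
```

Call:
{"op": "drive_tool", "data": {
  "deltas": [0, 0, 0, 0, -0.0003, 0, 1, 0, 0, 0, 0, -0.0003, 0, 1, 0, 0, 0, 0, -0.0003, 0, 1, 0, 0, 0, 0, -0.0003, 0, 1]
}}

```text
t: 30.6
tcp_pos: [533.9, 98.4, 102.4]
tool_rot: [[0.991, 0.135, -0.0], [0.135, -0.991, -0.0], [-0.0, 0.0, -1.0]]
contact_force: [-0.0, 0.1, -2.6]
width: 15.6
finger_force: 60.0
```

Call:
{"op": "drive_tool", "data": {
  "deltas": [0, 0, 0, 0, -0.0003, 0, 1, 0, 0, 0, 0, -0.0003, 0, 1, 0, 0, 0, 0, -0.0003, 0, 1, 0, 0, 0, 0, -0.0003, 0, 1]
}}

```text
t: 31.0
tcp_pos: [533.7, 99.7, 102.3]
tool_rot: [[0.991, 0.135, -0.0], [0.135, -0.991, -0.0], [-0.0, 0.0, -1.0]]
contact_force: [-0.6, -0.1, -3.2]
width: 15.5
finger_force: 60.0
```

Call:
{"op": "drive_tool", "data": {
  "deltas": [0, 0, 0, 0, -0.0003, 0, 1, 0, 0, 0, 0, -0.0003, 0, 1, 0, 0, 0, 0, -0.0003, 0, 1, 0, 0, 0, 0, -0.0003, 0, 1]
}}

```text
t: 31.4
tcp_pos: [533.6, 100.8, 102.4]
tool_rot: [[0.991, 0.135, 0.0], [0.135, -0.991, -0.0], [0.0, 0.0, -1.0]]
contact_force: [0.5, -0.5, -2.4]
width: 15.8
finger_force: 60.0
```

Call:
{"op": "drive_tool", "data": {
  "deltas": [0, 0, 0, 0, -0.0003, 0, 1, 0, 0, 0, 0, -0.0003, 0, 1, 0, 0, 0, 0, -0.0003, 0, 1, 0, 0, 0, 0, -0.0003, 0, 1]
}}

```text
t: 31.8
tcp_pos: [533.4, 101.6, 102.3]
tool_rot: [[0.991, 0.136, 0.0], [0.136, -0.991, -0.001], [-0.0, 0.001, -1.0]]
contact_force: [0.2, -1.6, -2.6]
width: 15.7
finger_force: 60.0
```

Call:
{"op": "drive_tool", "data": {
  "deltas": [0, 0, 0, 0, -0.0002, 0, 1, 0, 0, 0, 0, -0.0002, 0, 1]
}}

```text
t: 32.0
tcp_pos: [533.5, 101.8, 102.4]
tool_rot: [[0.991, 0.136, 0.0], [0.136, -0.991, -0.001], [-0.0, 0.001, -1.0]]
contact_force: [-0.1, -2.6, -2.7]
width: 16.2
finger_force: 60.0
```

```bash
python3 st.py
```

```text
32.0 [533.46 101.79 102.39] F [-0.1 -2.6 -2.7] M [-0.97  0.09 -0.02] yaw_y -82.21 s,n -15.9 0.31
```

Call:
{"op": "drive_tool", "data": {
  "deltas": [0, 0, 0, 0, -0.0002, 0, 1, 0, 0, 0, 0, -0.0002, 0, 1]
}}

```text
t: 32.2
tcp_pos: [533.4, 102.0, 102.4]
tool_rot: [[0.991, 0.136, 0.0], [0.136, -0.991, -0.002], [-0.0, 0.002, -1.0]]
contact_force: [1.4, -5.2, -3.2]
width: 15.7
finger_force: 60.0
```

Call:
{"op": "drive_tool", "data": {
  "deltas": [0, 0, 0, 0, 0.0003, 0, 1, 0, 0, 0, 0, 0.0003, 0, 1, 0, 0, 0, 0, 0, 0.0004, 1, 0, 0, 0, 0, 0, 0.0004, 1, 0, 0, 0, 0, 0, 0.0004, 1, 0, 0, 0, 0, 0, 0.0004, 1, 0, 0, 0, 0, 0, 0.0004, 1]
}}

```text
t: 32.9
tcp_pos: [533.8, 101.9, 101.2]
tool_rot: [[0.991, 0.136, 0.001], [0.136, -0.991, -0.001], [0.001, 0.001, -1.0]]
contact_force: [-0.6, -5.9, 0.4]
width: 15.6
finger_force: 60.0
```

Call:
{"op": "drive_tool", "data": {
  "deltas": [0, 0, 0, 0, 0, 0.0002, 1, 0, 0, 0, 0, 0, 0.0002, 1, 0, 0, 0, 0, 0, 0.0002, 1]
}}

```text
t: 33.2
tcp_pos: [534.0, 101.9, 100.7]
tool_rot: [[0.991, 0.135, 0.001], [0.135, -0.991, -0.001], [0.001, 0.001, -1.0]]
contact_force: [0.0, -4.9, 0.0]
width: 15.9
finger_force: 60.0
```

Call:
{"op": "drive_tool", "data": {
  "deltas": [0, 0, 0, 0, 0.0002, 0, 1, 0, 0, 0, 0, 0.0002, 0, 1, 0, 0, 0, 0, 0, 0.0002, 1, 0, 0, 0, 0, 0, 0.0002, 1, 0, 0, 0, 0, 0, 0.0002, 1]
}}

```text
t: 33.7
tcp_pos: [534.0, 101.8, 100.0]
tool_rot: [[0.991, 0.135, 0.001], [0.135, -0.991, -0.0], [0.001, 0.0, -1.0]]
contact_force: [0.1, -4.7, 4.8]
width: 15.9
finger_force: 60.0
```

```bash
python3 st.py
```

```text
33.7 [534.04 101.81 100.01] F [ 0.1 -4.7  4.8] M [-1.24  0.3   0.06] yaw_y -82.22 s,n -15.95 0.88
```

Call:
{"op": "drive_tool", "data": {
  "deltas": [0, 0, 0, 0, 0.0002, -0.0002, 1, 0, 0, 0, 0, 0.0001, -0.0001, 1, 0, 0, 0, 0, 0, 0, 1]
}}

```text
t: 34.0
tcp_pos: [534.0, 101.7, 100.0]
tool_rot: [[0.991, 0.135, 0.001], [0.135, -0.991, 0.001], [0.001, -0.0, -1.0]]
contact_force: [1.2, -4.1, 3.5]
width: 15.8
finger_force: 60.0
```

```bash
python3 st.py
```

```text
34.0 [534.01 101.72 100.02] F [ 1.2 -4.1  3.5] M [-0.95  0.07 -0.02] yaw_y -82.23 s,n -16.04 0.84
```

Call:
{"op": "drive_tool", "data": {
  "deltas": [0, 0, 0, 0, 0, 0, 1, 0, 0, 0, 0, 0, 0, 1],
  "newtons": 8
}}

```text
t: 34.2
tcp_pos: [534.0, 101.8, 100.0]
tool_rot: [[0.991, 0.135, 0.001], [0.135, -0.991, 0.001], [0.001, -0.0, -1.0]]
contact_force: [1.4, -2.7, 5.4]
width: 15.8
finger_force: 8.0
```

Call:
{"op": "drive_tool", "data": {
  "deltas": [0, 0, 0, 0, 0, 0, 0.6, 0, 0, 0, 0, 0, 0, 0.4, 0, 0, 0, 0, 0, 0, 0.2, 0, 0, 0, 0, 0, 0, 0.2, 0, 0, 0, 0, 0, 0, 0.2, 0, 0, 0, 0, 0, 0, 0.2]
}}

```text
t: 34.8
tcp_pos: [533.3, 101.6, 99.3]
tool_rot: [[0.991, 0.135, -0.0], [0.135, -0.991, 0.0], [-0.0, -0.0, -1.0]]
contact_force: [0.4, -0.3, -0.8]
width: 37.8
finger_force: 0.0
```

```bash
python3 st.py
```

```text
34.8 [533.32 101.6   99.27] F [ 0.4 -0.3 -0.8] M [-0.07  0.15  0.  ] yaw_y -82.22 s,n -16.07 0.14
```

Released with no residual force. Now I'll rise clear and check.

Call:
{"op": "drive_tool", "data": {
  "deltas": [0, 0, 0, 0, 0, -0.005, 0.2, 0, 0, 0, 0, 0, -0.01, 0.2, 0, 0, 0, 0, 0, -0.02, 0.2, 0, 0, 0, 0, 0, -0.03, 0.2, 0, 0, 0, 0, 0, -0.04, 0.2, 0, 0, 0, -0.04, 0, -0.03, 0.2, 0, 0, 0, -0.05, 0, 0, 0.2, 0, 0, 0, -0.05, 0, 0, 0.2, 0, 0, 0, -0.05, 0, 0, 0.2, 0, 0, 0, 0, 0, 0, 0.2, 0, 0, 0, 0, 0, 0, 0.2]
}}

```text
t: 35.9
tcp_pos: [345.1, 75.8, 236.1]
tool_rot: [[0.991, 0.135, 0.005], [0.135, -0.991, 0.0], [0.005, 0.0, -1.0]]
contact_force: [0.0, 0.6, -0.9]
width: 37.9
finger_force: 0.0
```

```bash
python3 st.py; python3 - <<'E'
from h import *
from rig import bot
S=bot.get_image("scene");T=bot.get_image("top");k=5;x0,y0=260,140
S0=pickle.load(open("scene0.pkl","rb"))
a=cv2.resize(np.ascontiguousarray(S["img"][y0:y0+120,x0:x0+150,::-1]),None,fx=k,fy=k,interpolation=cv2.INTER_CUBIC);cv2.imwrite("pics/m5.png",a)
# shield shift: phase correlation on disc/ring region in the scene view
g=lambda d:cv2.cvtColor(d["img"],cv2.COLOR_RGB2GRAY).astype(np.float32)
def white(d): # white ring centroid
    c=d["img"][205:235,360:395].min(-1).astype(float); w=np.clip(c-150,0,None); v,u=np.mgrid[:30,:35]; return (u*w).sum()/w.sum(),(v*w).sum()/w.sum()
print(white(S0),white(S))
E
```

```text
35.9 [345.08  75.79 236.06] F [ 0.   0.6 -0.9] M [-0.03  0.21  0.01] yaw_y -82.23 s,n -16.09 -189.85
(np.float64(17.017159469616395), np.float64(12.4048783946678)) (np.float64(17.063452822414504), np.float64(12.399876390605685))
```

View pics/m5.png

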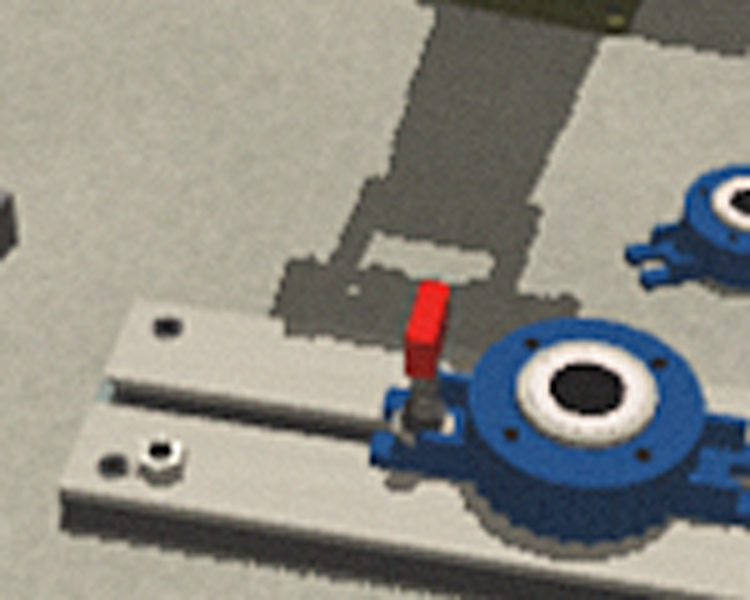

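The bolt stands upright in the lug with its washer on the lug, handle crosswise. The shield moved less than 0.05 px, which is nothing measurable.

```bash
python3 -c "
from rig import bot
print(bot.close_job())"
```

```text
the job is handed in; nothing more can be done
None
```

The job is handed in, with no verdict shown: the bolt is turned, tugged at about 15 N for over half a second, and seated in the lug against its slot end with the washer resting on it; the shield has not visibly moved, every reading stayed under 20 N, and it took about 36 s.

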